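Roll a casting flask up the ramp to its brick stop

TASK

With the fingers, push the big steel casting flask slowly and gently up the ramp, over the crest at the top, until it lies at rest against the brick stop, then move the hand clear. Do not let it run back down or run away up the ramp, do not grip it, lift it or ram it against the brick, and leave the other things on the bench where they are.

Things in the scene. Friction and masses are not known exactly. Their poses are not given: they have to be found in the camera images.
- flask: Big casting flask: smooth, slippery steel cylinder (friction about 0.3) with plaster ends and dark dots round its jacket, 90 mm in diameter, 100 mm long, about 0.75 kg, lying across the ramp. Origin at its very centre; y axis = the cylinder's axis, parallel to the ramp's y; it turns about y as it rolls. Starts at rest in a very shallow dip at the ramp's foot (ramp x -107, z 57 mm).
- ramp: Fixed aluminium ramp, a brick stop at its top. Origin on the bench on its centre line; x uphill, y across, z up. Running surface in this frame (mm): foot edge x -137, z 14; bottom of dip x -105, z 12; 8 degrees up to the crest, x 75, z 37; then 5 degrees down to the brick. It is 108 wide between blue rails 12 high (flask clearance 4 each side). Bare bench beyond the foot.
- slope: The straight 8 degree part of the ramp, fixed to it, 182 mm long: origin in the middle of its surface (ramp x -15, z 25 mm), x up along the slope, z square out of it. Let go here, the flask rolls back, and from more than a few cm up it runs over the dip and off the foot.
- crest (a point): The crest, mid-width, on the running surface (ramp x 75, z 37 mm). Once the flask's centre is well past it, the flask rolls gently on to the brick and stays there by itself.
- stop (a point): Middle of the foot of the brick's near face (ramp x 158, z 30 mm). The buff firebrick is 64 thick, 230 wide and 114 high from the bench. The flask at home touches this face: its centre at ramp x 113, z 79 mm.
- crucible: Small white ceramic crucible, 60 mm wide and 50 high, standing on top of the brick stop, towards one end of the brick; origin at the centre of its underside. Leave alone.
- ingot_mould: Dark brown open ingot mould, 100 x 50 x 24 mm, lying on the bench on the ramp's +y side; origin at the centre of its underside. Leave alone.
- mould_ring: Aluminium mould ring, 60 mm across, 32 high, standing on the bench on the ramp's -y side; origin at the centre of its underside. Leave alone.
- flux_jar: White jar with red cap, 56 mm across, 75 high; origin at the centre of its underside. Leave alone.
- small_flask: Small steel flask standing upright, 50 mm across, 60 high; origin at the centre of its underside. Not the one to push: leave alone.
- hammer: Hammer lying on the bench. Leave alone.
- brush: Hand brush lying on the bench. Leave alone.
Not all that is in view belongs to the job. Leave any blue or orange look-alike of the flask alone.

How it is judged:
By the outcome, as a careful person would: the job done as asked, in the order asked, and still so for the second after the job is handed in, with the robot touching nothing.
It also fails if it takes over 42 s, if anything falls off the work surface, if the arm or the gripper's body presses on something with over 40 N, if the wrist force passes 120 N, or if a joint passes its speed limit or range.

ROBOT

A 6-joint arm with a two-finger parallel gripper is mounted at the origin on the work surface. World frame = base frame: x ahead of the robot, y to its left, z up, the work surface at z = 0. Lengths are in mm, angles in rad, forces in N, time in s.
With the tool pointing down it reaches from about 350 to 775 mm from the base axis. Payload 7.3 kg.
Tool frame: the origin (TCP) lies at the very end of the fingers, on their centre line; the grasp point (between the pads) lies 19 mm behind it (r.tcp_to_grasp is the distance from the TCP to the grasp point, in mm); z points along the fingers, y is the direction in which the jaws open and shut (so a half turn about z gives the same grasp; the last joint's range is limited). The gripper opens to 92 mm and grips with 3 to 60 N. Pads are 19 mm wide; open, the fingers measure 130 mm over their backs; the gripper's body (75 mm by 190 mm) begins 47 mm behind the grasp point.
Start: joints at [1.071, 0.342, 1.524, -0, 1.275, -0.146], TCP at [181.882, 492.51, 200.841] pointing down, gripper open.
Joint ranges: [-2.53, 2.53], [-0.77, 2.02], [0.04, 2.7], [-1, 4.14], [0.28, 2.66], [-3.11, 3.11]. Speed limits (rad/s): [2.57, 2.57, 3.14, 3.14, 3.14, 3.14].

INTERFACE

Orientations are given as a unit quaternion [x, y, z, w].
In Python, from plant import r gives the robot as it stands. Calls block until the motion is done:
- r.movep(position, orientation): joint-space move of the TCP to a pose.
- r.line_to(position, orientation=None, max_speed=150): straight line of the TCP; orientation=None keeps the orientation; max_speed is the mean speed in mm/s.
- r.movej(angles): joint-space move.
- r.set_gripper(opening, grip_force=None): finger opening in mm; grip_force is the grip in N (None keeps the last); returns when the fingers have stopped.
- r.wait(seconds).
- r.inverse_kinematics(position, orientation): joint angles nearest the present ones, or None.
- r.camera(name): name is "scene" or "side" or "wrist"; returns the picture (384x512x3 uint8, blue, green, red); there is no depth.
- r.camera_params(name): a dict with "camera_matrix" (3x3 intrinsics, pixels), "camera_from_world" (4x4, takes a point from world to camera coordinates). Camera axes: x right, y down, z forward; pixel columns grow to the right and rows downward; lengths in mm; the calibration is good to about 2 mm. A picture is of the moment at which its call begins: read the wrist's pose just before it. camera_params takes no time and is no camera call; for the wrist camera it gives the pose at the moment of the call.
A pose or a line that the arm cannot do raises r.Unreachable and nothing moves.
- r.job_done(): hands the job in, once; it reports no verdict.
Trained networks look in the newest picture that a camera, given by its name, has taken for a name from the list of things; names that differ only in an ending like _2 or _b are one class to them, and where a whole thing is asked for, a point or a joint stands for the part that bears it (a point fixed in the world has none). Each returns a list of dicts, best first, with "confidence" (0 to 1); they miss things now and then, are a little off and sometimes report something else, mostly with a low value. They report only what shows in the picture. A call takes as long as a camera call. They do not tell look-alikes from the thing itself.
- r.boxes_of(name, camera): "position" ([x, y, z] in mm, in the coordinates of the camera as it stood for that picture, good to about 4 mm: the middle of the surface that is visible of it).
Readings, each from a call of its own:
- r.current_t(): time.
- r.current_q(): joint angles.
- r.current_joint_velocities(): joint speeds.
- r.current_joint_efforts(): joint torques, N m.
- r.current_tcp_pos(): TCP position.
- r.current_ee_rot(): TCP orientation.
- r.current_wrist_force(): force on the tool from outside, world axes, zero at the start.
- r.current_torque(): the same for the moment, N m.
- r.current_opening(): finger opening in mm.
Only numpy, scipy, OpenCV 4.12 (cv2) and the standard library are available. Lean on these libraries where they do the work, as an engineer would, in place of code of your own. Each camera call takes 0.05 s, during which the arm holds its last target.

## Working session

There is one attempt and no reset: what is moved stays moved. The work goes in short steps, each a Python script; the robot and the scene stay as the last script left them, time stands still between calls to the robot, and variables do not carry over. Pictures are saved under pics/ and viewed, and the job is handed in when it is done.

```bash
ls; mkdir -p pics; python3 - <<'E'
from plant import r
import cv2,numpy as np
for n in ["scene","side","wrist"]:
    im=r.camera(n); cv2.imwrite(f"pics/{n}0.png",im)
    P=r.camera_params(n); T=np.linalg.inv(np.array(P["camera_from_world"]))
    print(n,np.round(T,3).tolist(),np.array(P["camera_matrix"]).tolist())
    for k in ["flask","ramp","crucible","ingot_mould","mould_ring","stop","crest","slope"]:
        try:
            for d in r.boxes_of(k,n)[:3]:
                p=T@np.r_[d["position"],1]; print(" ",k,np.round(p[:3]),round(d["confidence"],2))
        except Exception as e: print(k,e)
print(r.current_t(), r.current_ee_rot(), r.current_wrist_force())
E
```

```text
pics
scene [[0.188, 0.518, -0.835, 1640.685], [0.982, -0.112, 0.151, -189.562], [-0.015, -0.848, -0.53, 776.346], [0.0, 0.0, 0.0, 1.0]] [[381.85795363859427, 0.0, 262.27765384464783], [0.0, 381.85795363859427, 195.1084733797156], [0.0, 0.0, 1.0]]
  flask [ 499. -265.   66.] 0.94
  flask [ 793. -213.   82.] 0.78
  flask [ 641. -157.   84.] 0.73
  ramp [640.  76.  38.] 0.58
  crucible [557. 142. 146.] 0.71
  ingot_mould [473. -70.  18.] 0.66
  mould_ring [738. -70.  19.] 0.67
  stop [642.  78.  33.] 0.89
  crest [643.  76.  36.] 0.69
side [[-0.857, -0.38, 0.348, 90.111], [-0.515, 0.635, -0.575, 819.947], [-0.003, -0.672, -0.74, 1149.712], [0.0, 0.0, 0.0, 1.0]] [[396.3951779561412, 0.0, 255.20833124606375], [0.0, 396.3951779561412, 194.9033961552763], [0.0, 0.0, 1.0]]
  flask [ 760. -205.   74.] 0.81
  flask [ 581. -130.   91.] 0.77
  flask [ 453. -237.   74.] 0.62
  ramp [602. 135.  50.] 0.65
  ramp [ 653. -385.   52.] 0.61
  crucible [536. 136. 149.] 0.78
  ingot_mould [467. -72.  23.] 0.54
  mould_ring [729. -69.  24.] 0.68
  crest [606. 135.  50.] 0.89
  slope [602. -48.  26.] 0.82
wrist [[0.346, 0.899, 0.269, 109.015], [0.938, -0.331, -0.1, 519.405], [-0.001, 0.287, -0.958, 383.05], [0.0, 0.0, 0.0, 1.0]] [[296.7607924635873, 0.0, 257.16947841012285], [0.0, 296.7607924635873, 190.80565512888535], [0.0, 0.0, 1.0]]
1.35 [1.75981218e-01 9.84393524e-01 3.17734056e-05 1.32087372e-05] [-0.0779618   0.1883519  -0.67971283]
```

View pics/scene0.png

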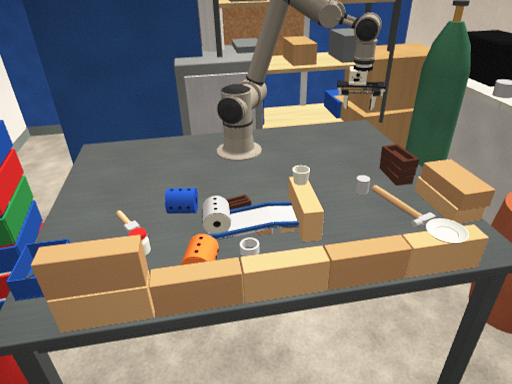

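View pics/side0.png

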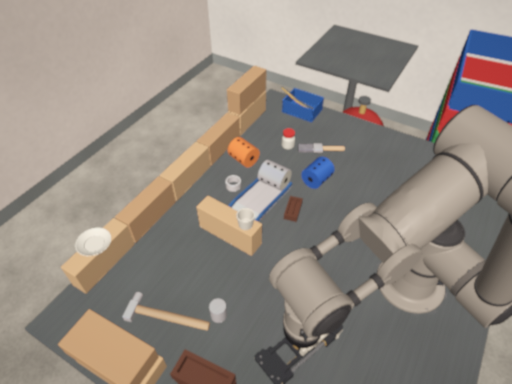

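The flask on the ramp is the grey one with dots, at scene (216,213) and side (275,174). The blue cylinder at scene (182,200) and the orange one at (201,248) are look-alikes, neither of them on the ramp. I'll confirm this in enlarged crops.

```bash
python3 - <<'E'
import cv2
a=cv2.imread("pics/scene0.png")[155:275,155:335]; cv2.imwrite("pics/c1.png",cv2.resize(a,None,fx=4.4,fy=4.4,interpolation=cv2.INTER_CUBIC))
a=cv2.imread("pics/side0.png")[135:260,185:345]; cv2.imwrite("pics/c2.png",cv2.resize(a,None,fx=4.7,fy=4.7,interpolation=cv2.INTER_CUBIC))
E
```

```text
(no output)
```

View pics/c1.png

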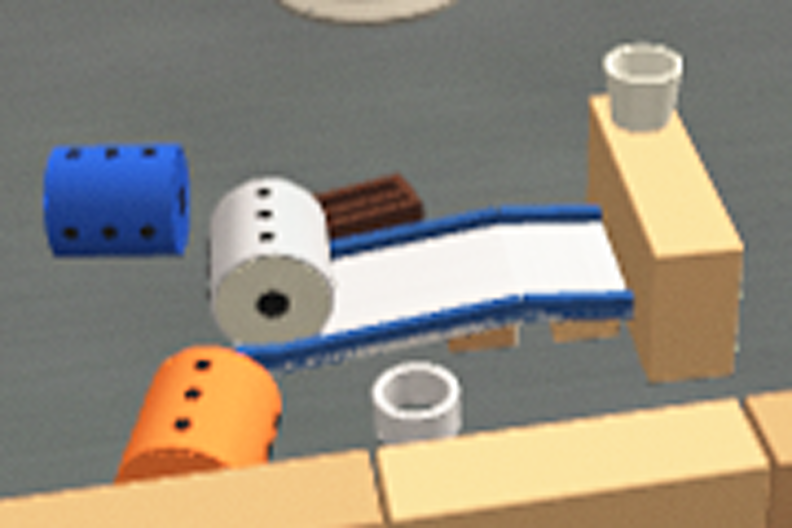

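View pics/c2.png

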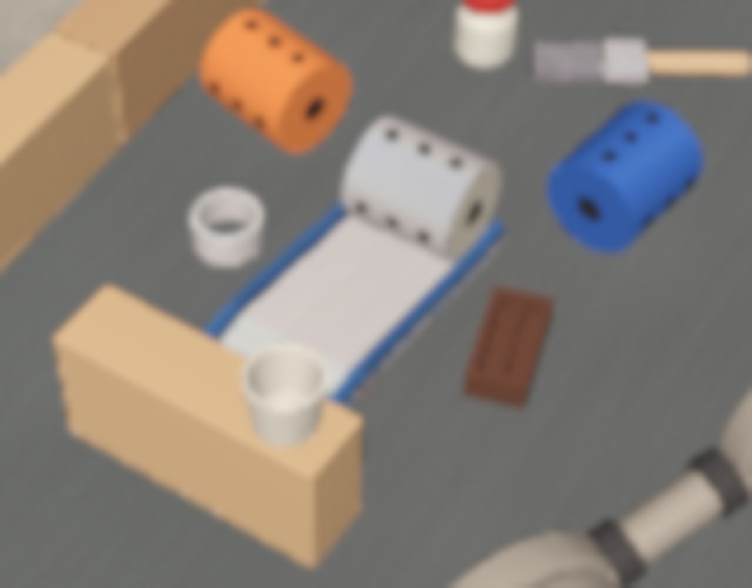

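```bash
cat > h.py <<'E'
from plant import r
import cv2,numpy as np
def proj(n,p,P=None):
    P=P or r.camera_params(n); p=np.atleast_2d(p)
    c=(np.array(P["camera_from_world"])@np.c_[p,np.ones(len(p))].T)[:3]
    u=np.array(P["camera_matrix"])@c; return (u[:2]/u[2]).T
def w(q,p):
    p=np.atleast_2d(p).astype(float);c,s=np.cos(q[2]),np.sin(q[2])
    return np.c_[q[0]+c*p[:,0]-s*p[:,1], q[1]+s*p[:,0]+c*p[:,1], p[:,2]]
E
python3 - <<'E'
from h import *
from scipy.optimize import least_squares
S=[((158,-115,114),(656,256)),((222,-115,114),(742,246)),((158,115,114),(592,97)),((158,-115,0),(652,382)),((-107,-50,57),(273,304))]
D=[((158,-115,114),(108,286)),((222,-115,114),(55,338)),((222,115,114),(316,474)),((158,115,114),(362,418)),((222,115,0),(315,568)),((158,115,0),(358,512)),((222,-115,0),(72,434)),((-107,50,57),(475,211))]
PS,PD=r.camera_params("scene"),r.camera_params("side")
def f(q):
    a=proj("scene",w(q,[x[0] for x in S]),PS)-(np.array([x[1] for x in S])/4.4+155)
    b=proj("side",w(q,[x[0] for x in D]),PD)-(np.array([x[1] for x in D])/4.7+[185,135])
    return np.r_[a.ravel(),b.ravel()]
s=least_squares(f,[600,-30,1.5],loss="soft_l1")
print(s.x,np.degrees(s.x[2]));print(np.round(f(s.x).reshape(-1,2),1).tolist())
q=s.x
print("flask",w(q,[-107,0,57]),"home",w(q,[113,0,79]), np.hypot(*w(q,[-107,0,57])[0,:2]))
E
```

```text
[599.54125777 -49.04438551   1.52926249] 87.62028636819045
[[-0.5, -0.8], [0.4, -0.6], [-1.3, -1.0], [-1.1, -0.2], [-0.2, -0.5], [-0.6, -0.5], [-0.8, 0.0], [-0.7, 0.9], [0.2, -0.3], [-0.2, 0.6], [0.8, -0.3], [-0.9, -0.1], [-1.0, 0.2]]
flask [[ 595.0984147  -155.95210808   57.        ]] home [[604.23323221  63.85816263  79.        ]] 615.1936144006802
```

The crops confirm it: the grey flask lies on the ramp, and the ramp fit is good to about 1 px. Next the hand goes in behind the flask, with the jaws set across the ramp so both fingers push.

```bash
cat >> h.py <<'E'
Q=np.array([599.54,-49.04,1.52926])
from scipy.spatial.transform import Rotation as R
cc,ss=np.cos(Q[2]),np.sin(Q[2])
O=R.from_matrix(np.array([[cc,ss,0],[ss,-cc,0],[0,0,-1]]).T).as_quat()
def T(x,z): return w(Q,[x,0,z])[0]
def rx():
    p=np.array(r.current_tcp_pos())-[Q[0],Q[1],0]; return round(cc*p[0]+ss*p[1],1)
E
python3 - <<'E'
from h import *
for p in [T(-190,250),T(-190,47),T(-162,47),T(40,75)]:
    print(np.round(r.inverse_kinematics(p,O),2))
r.line_to(np.array(r.current_tcp_pos())+[0,0,90])
r.movep(T(-190,260),O)
r.set_gripper(50)
r.line_to(T(-190,110),max_speed=150)
im=r.camera("wrist"); cv2.imwrite("pics/w1.png",im); cv2.imwrite("pics/s1.png",r.camera("scene"))
print(r.current_t(),rx(),r.current_wrist_force(),r.current_opening())
print(proj("wrist",np.r_[w(Q,[[-107,-50,57],[-107,50,57],[75,-54,37],[75,54,37]])]))
E
```

```text
[-0.5   0.53  1.09 -0.    1.52 -0.46]
[-0.5   0.69  1.38 -0.    1.07 -0.46]
[-0.46  0.68  1.41 -0.    1.06 -0.42]
[-0.14  0.6   1.47 -0.    1.07 -0.1 ]
7.1417 -190.3 [-0.67804499 -0.02502601  0.06392603] 50.10979273267576
[[ 322.42233921   93.81602985]
 [ 190.33146796   93.71834239]
 [ 340.06898671 -202.03890195]
 [ 172.59173967 -202.58061127]]
```

View pics/w1.png

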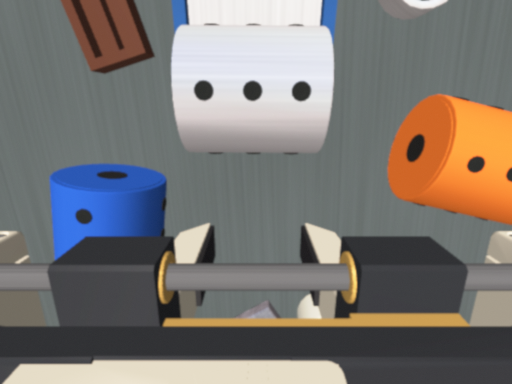

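View pics/s1.png

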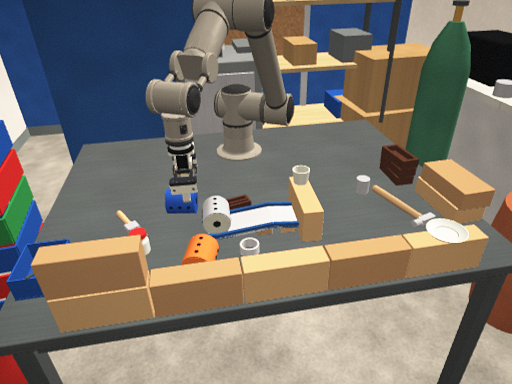

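The wrist view shows the flask square ahead at (252,90) between the rails. Blue's near end is at about column 165 and the fingers are at 180–340. I'll check the finger-to-blue gap before lowering.

```bash
python3 - <<'E'
from h import *
P=r.camera_params("wrist");K=np.array(P["camera_matrix"]);M=np.linalg.inv(np.array(P["camera_from_world"]))
def bp(u,v,z):
    d=M[:3,:3]@np.linalg.inv(K)@[u,v,1]; o=M[:3,3]; p=o+d*(z-o[2])/d[2]
    c=p-[Q[0],Q[1],0]; return np.round([cc*c[0]+ss*c[1],-ss*c[0]+cc*c[1],z])
for u,v,z in [(165,200,45),(165,185,80),(165,240,20),(108,165,80),(390,170,45),(212,225,110),(180,235,110),(252,152,57),(252,90,102)]: print(u,v,bp(u,v,z))
print(proj("wrist",w(Q,[[-190,25,110],[-190,45,110],[-180,25,110],[-180,45,110]])))
E
```

```text
165 200 [-196.   81.   45.]
165 185 [-172.   68.   80.]
165 240 [-247.   92.   20.]
108 165 [-157.  108.   80.]
390 170 [-169. -114.   45.]
212 225 [-192.   30.  110.]
180 235 [-199.   52.  110.]
252 152 [-151.    4.   57.]
252 90 [-106.    3.  102.]
[[218.90907828 222.75260475]
 [188.88092706 222.76303282]
 [218.35318812 208.64353787]
 [187.88077995 208.65049833]]
```

```bash
python3 - <<'E'
from h import *
r.set_gripper(42)
r.line_to(T(-190,48),max_speed=80)
f0=np.array(r.current_wrist_force())
for x in (-168,-162,-158):
    r.line_to(T(x,48),max_speed=20)
    print(r.current_t(),rx(),np.round(np.array(r.current_wrist_force())-f0,2))
cv2.imwrite("pics/w2.png",r.camera("wrist"))
E
```

```text
9.725 -168.1 [ 0.31  0.09 -0.97]
10.175 -161.8 [-0.43 -0.27 -1.37]
10.525 -158.1 [-1.03 -0.71 -1.07]
```

View pics/w2.png

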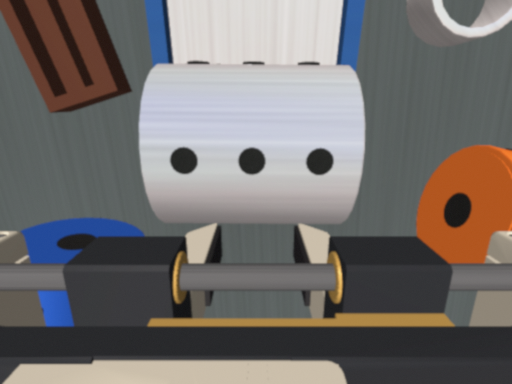

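The fingers are at the flask, with both tips just touching its lower edge around row 224 and a light force. I'll push a short way up and check.

```bash
python3 - <<'E'
from h import *
for x in (-135,):
    r.line_to(T(x,48+(x+161.5)*.14),max_speed=22)
    print(r.current_t(),rx(),np.round(r.current_wrist_force(),2))
cv2.imwrite("pics/w3.png",r.camera("wrist"))
print(proj("wrist",w(Q,[[-135+54.5,-50,61],[-135+54.5,50,61]])))
E
```

```text
11.7833 -140.1 [ -5.94 -13.38  22.41]
[[337.75905072 133.50382769]
 [168.35483355 133.5736598 ]]
```

View pics/w3.png

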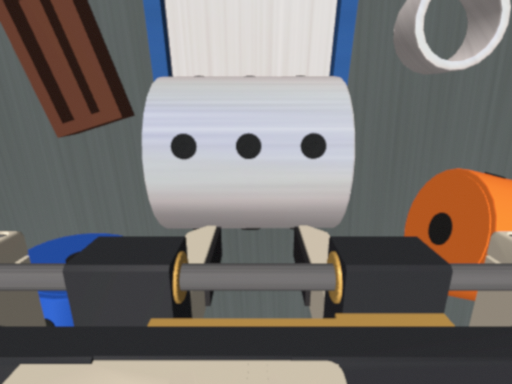

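The force is too high: 13 N against the push and 22 N upward. Something other than the fingers must be bearing on the flask, so I'll inspect before moving.

```bash
python3 - <<'E'
from h import *
print(r.current_tcp_pos(),R.from_quat(r.current_ee_rot()).as_matrix().round(3).tolist(),np.round(r.current_wrist_force(),2),np.round(r.current_torque(),2))
for n,(a,b,c,d) in {"scene":(150,270,130,310),"side":(100,240,200,380)}.items():
    im=r.camera(n)[a:b,c:d]; cv2.imwrite(f"pics/{n}4.png",cv2.resize(im,None,fx=4.2,fy=4.2,interpolation=cv2.INTER_CUBIC))
E
```

```text
[ 596.1831197  -189.12871711   56.86533368] [[0.042, 0.999, 0.008], [0.999, -0.042, -0.009], [-0.009, 0.008, -1.0]] [ -5.45 -14.86  23.44] [-2.41  1.18  0.1 ]
```

View pics/scene4.png

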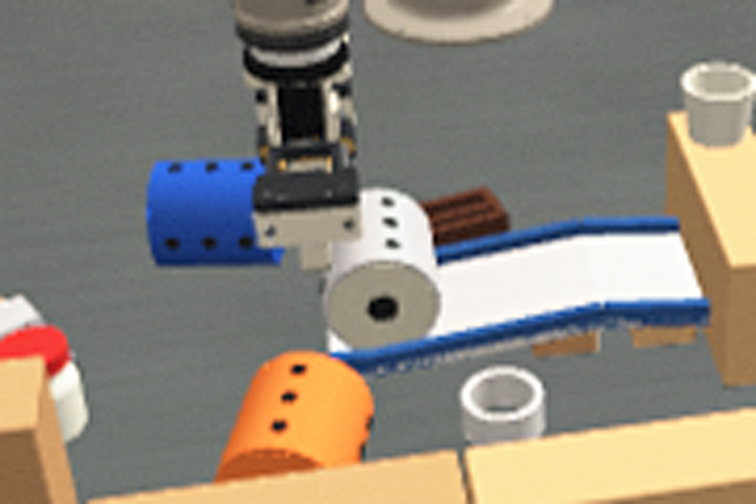

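View pics/side4.png

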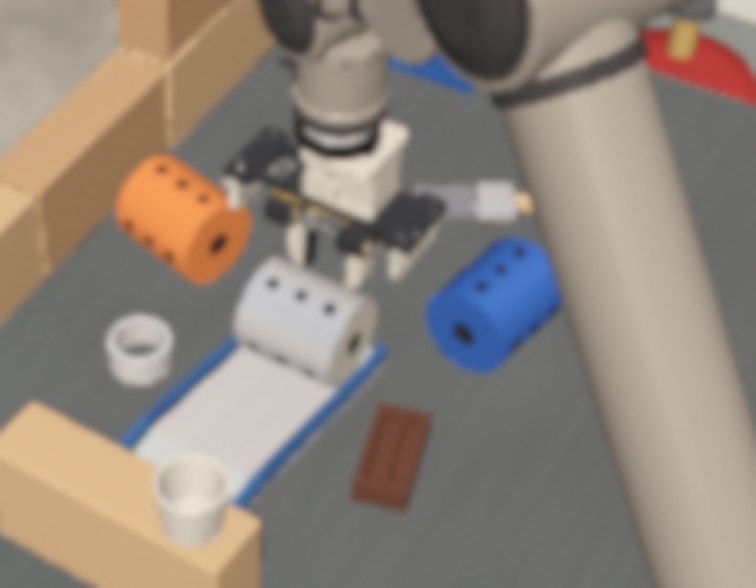

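```bash
python3 - <<'E'
from h import *
fz=lambda x: 57.6+(x+107)*.1405
for x in (-107,-100,-95,-90,-85,-80): print(x,np.round(proj("scene",w(Q,[x,-47,fz(x)])),1),np.round(proj("side",w(Q,[x,53,fz(x)])),1))
print("meas scene",382/4.2+130,307/4.2+150,"side",353/4.2+200,343/4.2+100)
t=np.array(r.current_tcp_pos()); 
for y in (-95,-30):
  for x in (-37,37,9.5,-9.5):
    for h in (0,20,47,66,90):
        p=t+np.array([cc*x-ss*y,ss*x+cc*y,h]); u=proj("scene",p)[0]; v=proj("side",p)[0]
        print(y,x,h,"scenecrop",np.round((u-[130,150])*4.2),"sidecrop",np.round((v-[200,100])*4.2), "wrist",np.round(proj("wrist",p)[0]))
E
```

```text
-107 [[216.8 222.9]] [[285.8 180.3]]
-100 [[218.9 222.4]] [[284.9 181.2]]
-95 [[220.5 222.1]] [[284.2 181.8]]
-90 [[222.  221.8]] [[283.5 182.5]]
-85 [[223.6 221.4]] [[282.9 183.2]]
-80 [[225.1 221.1]] [[282.2 183.8]]
meas scene 220.95238095238096 223.09523809523807 side 284.04761904761904 181.66666666666666
-95 -37 0 scenecrop [271. 357.] sidecrop [263. 234.] wrist [392. 272.]
-95 -37 20 scenecrop [268. 335.] sidecrop [264. 219.] wrist [406. 289.]
-95 -37 47 scenecrop [264. 305.] sidecrop [264. 197.] wrist [430. 319.]
-95 -37 66 scenecrop [261. 283.] sidecrop [264. 182.] wrist [452. 347.]
-95 -37 90 scenecrop [257. 255.] sidecrop [264. 162.] wrist [489. 393.]
-95 37 0 scenecrop [373. 347.] sidecrop [221. 278.] wrist [408. 169.]
-95 37 20 scenecrop [371. 325.] sidecrop [221. 263.] wrist [426. 177.]
-95 37 47 scenecrop [368. 295.] sidecrop [221. 241.] wrist [457. 191.]
-95 37 66 scenecrop [366. 273.] sidecrop [221. 226.] wrist [487. 205.]
-95 37 90 scenecrop [363. 245.] sidecrop [220. 206.] wrist [540. 229.]
-95 9.5 0 scenecrop [335. 350.] sidecrop [237. 261.] wrist [402. 210.]
-95 9.
[... 1381 characters left out ...]
33. 299.] sidecrop [295. 287.] wrist [303. 210.]
-30 9.5 20 scenecrop [330. 278.] sidecrop [295. 272.] wrist [308. 222.]
-30 9.5 47 scenecrop [327. 248.] sidecrop [296. 250.] wrist [318. 244.]
-30 9.5 66 scenecrop [325. 227.] sidecrop [296. 235.] wrist [327. 264.]
-30 9.5 90 scenecrop [322. 200.] sidecrop [297. 215.] wrist [342. 299.]
-30 -9.5 0 scenecrop [308. 301.] sidecrop [305. 276.] wrist [302. 237.]
-30 -9.5 20 scenecrop [305. 280.] sidecrop [306. 260.] wrist [307. 251.]
-30 -9.5 47 scenecrop [302. 251.] sidecrop [307. 239.] wrist [316. 277.]
-30 -9.5 66 scenecrop [299. 229.] sidecrop [307. 224.] wrist [324. 300.]
-30 -9.5 90 scenecrop [296. 202.] sidecrop [308. 204.] wrist [338. 341.]
```

```bash
python3 - <<'E'
from h import *
im=r.camera("scene")[170:240,170:250]; cv2.imwrite("pics/z1.png",cv2.resize(im,None,fx=8,fy=8,interpolation=cv2.INTER_CUBIC))
im=r.camera("wrist")[190:330,130:370]; cv2.imwrite("pics/z2.png",cv2.resize(im,None,fx=3.3,fy=3.3,interpolation=cv2.INTER_CUBIC))
t=np.array(r.current_tcp_pos());print(t,r.current_opening(),r.current_wrist_force(),r.current_t())
E
```

```text
[ 596.20513482 -189.15028659   56.86160065] 41.97744834758313 [ -5.50167722 -14.41709416  23.35493126] 12.0333
```

View pics/z1.png

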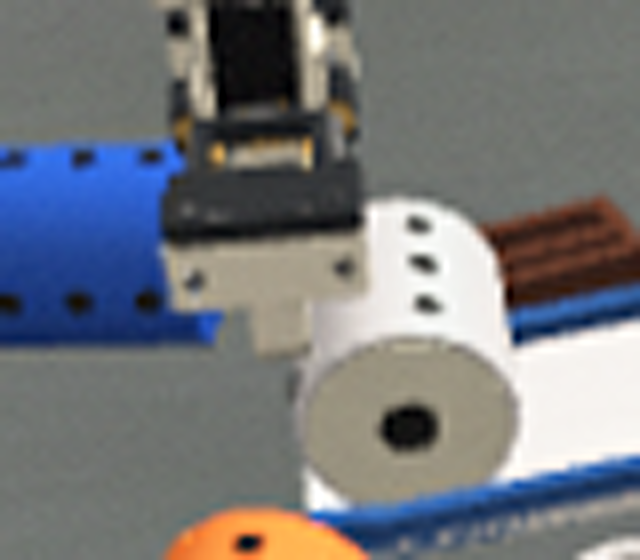

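View pics/z2.png

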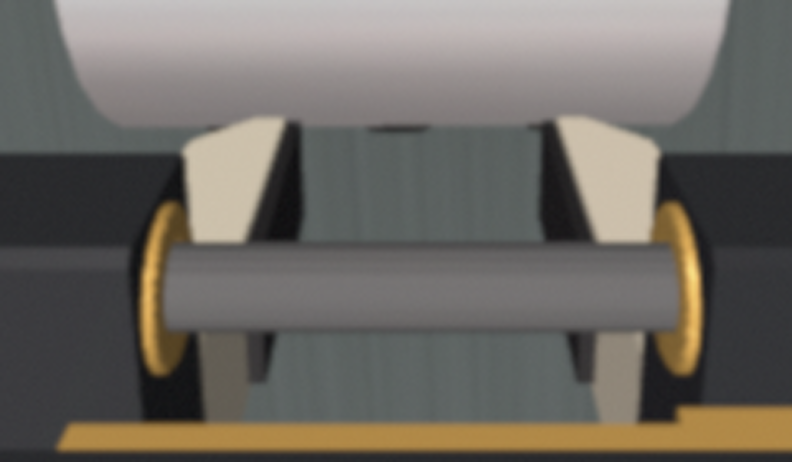

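```bash
python3 - <<'E'
from h import *
im=cv2.imread("pics/s1.png")[150:235,150:240].copy()
im=cv2.resize(im,None,fx=8,fy=8,interpolation=cv2.INTER_CUBIC)[:600]
t=T(-190,110)
for y,h,c in [(-25,0,(0,0,255)),(-44,0,(0,0,255)),(-65,0,(0,255,255)),(-95,0,(255,0,255)),(-25,66,(0,255,0)),(-65,66,(0,255,0)),(-95,66,(0,255,0)),(25,0,(255,255,0)),(44,0,(255,255,0))]:
    p=w(Q,[-190,y,110+h])[0]; u=(proj("scene",p)[0]-[150,150]+.5)*8
    cv2.circle(im,tuple(int(a) for a in u),5,c,-1)
cv2.imwrite("pics/z3.png",im)
E
```

```text
(no output)
```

View pics/z3.png

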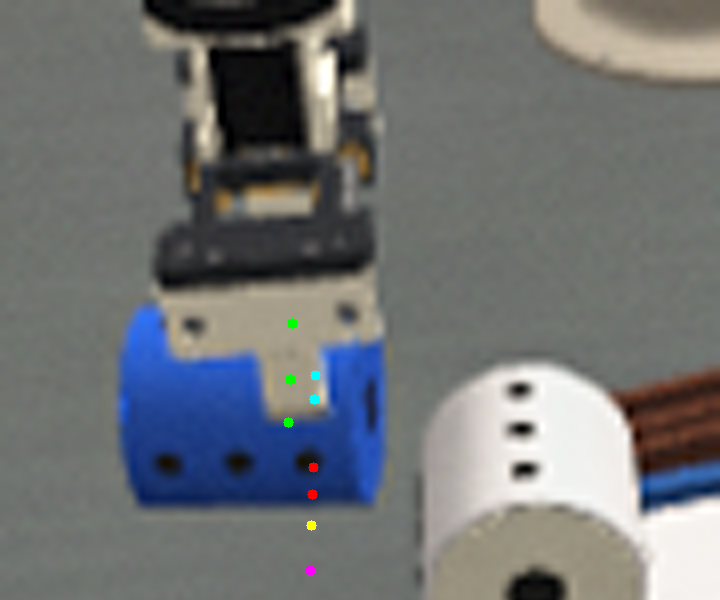

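```bash
python3 - <<'E'
from h import *
# tool->camera fixed transform from current pose
P=r.camera_params("wrist"); 
Tt=np.eye(4);Tt[:3,:3]=R.from_quat(r.current_ee_rot()).as_matrix();Tt[:3,3]=r.current_tcp_pos()
C=np.array(P["camera_from_world"])@Tt; np.save("C.npy",C);K=np.array(P["camera_matrix"])
print(C.round(3).tolist())
def pt(p):
    u=K@(C@np.r_[p,1])[:3]; return u[:2]/u[2]
im=cv2.imread("pics/w1.png")[190:340,150:360]; im=cv2.resize(im,None,fx=3.8,fy=3.8,interpolation=cv2.INTER_CUBIC)
for y in (-25,-44,25,44):
  for z,c in ((0,(0,0,255)),(-25,(0,255,0)),(-45,(255,0,255))):
    for x in (9.5,-9.5):
      u=(pt([x,y,z])-[150,190]+.5)*3.8; cv2.circle(im,tuple(int(a) for a in u),4,c,-1 if x>0 else 1)
cv2.imwrite("pics/z4.png",im)
E
```

```text
[[0.001, 1.0, -0.001, 0.11], [-0.958, 0.0, -0.287, 21.919], [-0.287, 0.001, 0.958, 196.808], [0.0, 0.0, 0.0, 1.0]]
```

View pics/z4.png

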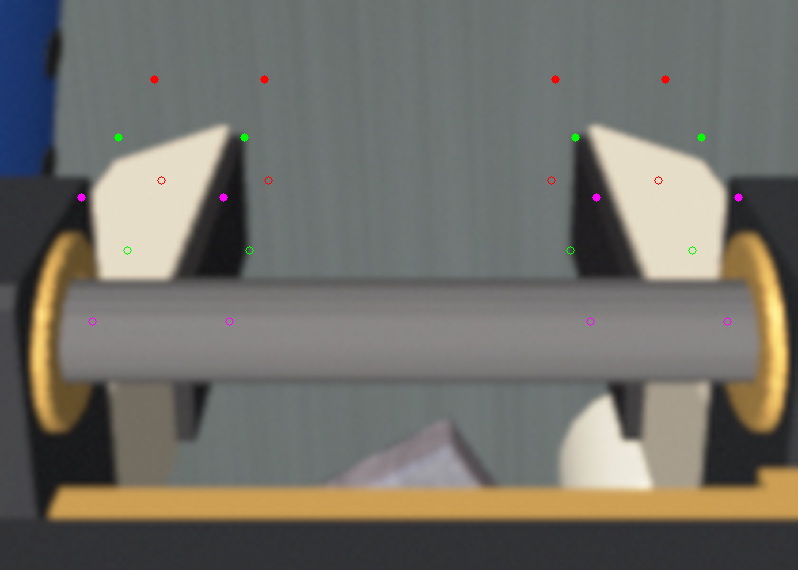

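View pics/wrist0.png

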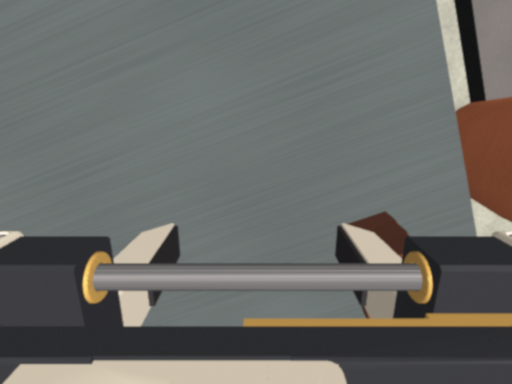

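The fingertips show about 25 mm short of the nominal TCP in both the wrist and scene views. They caught the flask high up and wedged it, which explains the force. I'll back off slowly so the flask settles with the fingers, then tilt the hand back 35° to push at mid-height with clearance above.

```bash
cat >> h.py <<'E'
th=np.radians(35)
e=np.array([np.cos(th),np.sin(th)]);d=np.array([np.sin(th),-np.cos(th)])
u=np.array([cc,ss,0]);k=np.array([0,0,1.])
X=e[0]*u+e[1]*k; Z=d[0]*u+d[1]*k; Y=np.cross(Z,X)
OT=R.from_matrix(np.array([X,Y,Z]).T).as_quat()
def A(ax,az,y=0):
    p=np.array([ax,az])-9.5*e+25*d; return w(Q,[p[0],y,p[1]])[0]
def axz():
    p=np.array(r.current_tcp_pos())-[Q[0],Q[1],0]; q=np.array([cc*p[0]+ss*p[1],p[2]])+9.5*e-25*d; return q.round(1)
E
python3 - <<'E'
from h import *
for a in [A(-185,100),A(-175,60),A(-152,60),A(40,85)]:
    print(r.inverse_kinematics(a,OT))
r.line_to(T(-160,55),max_speed=20)
print(r.current_t(),rx(),np.round(r.current_wrist_force(),2))
r.line_to(T(-182,58),max_speed=60)
r.line_to(T(-190,110),max_speed=120)
r.line_to(A(-185,100),OT,max_speed=100)
cv2.imwrite("pics/w5.png",r.camera("wrist"));im=r.camera("scene"); cv2.imwrite("pics/s5.png",cv2.resize(im[130:280,120:320],None,fx=3.9,fy=3.9,interpolation=cv2.INTER_CUBIC))
print(r.current_t(),axz(),np.round(r.current_wrist_force(),2))
E
```

```text
[-0.73457493  0.87190989  1.10515415  0.45703998  1.5836986  -0.78590675]
[-0.72376856  0.9070749   1.15124074  0.46241575  1.50655393 -0.81322457]
[-0.69822781  0.88652887  1.19794118  0.47401067  1.47310333 -0.80500485]
[-0.44697253  0.73375636  1.45557014  0.58339346  1.27588068 -0.67218457]
13.4417 -159.8 [1.04 0.27 0.16]
15.4083 [-184.   101.2] [-0.22 -0.6   0.07]
```

View pics/w5.png

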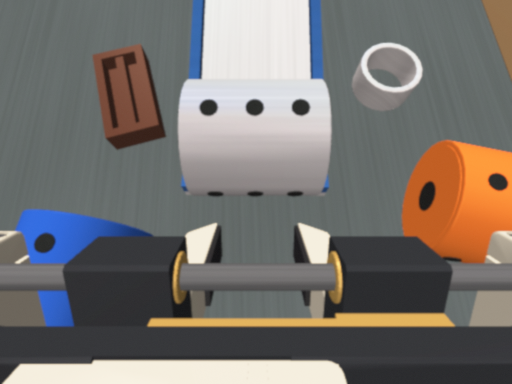

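View pics/s5.png

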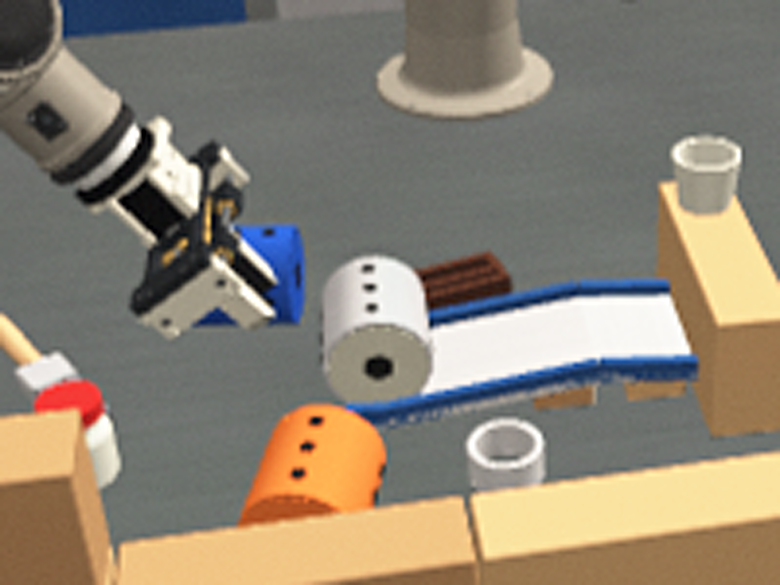

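In scene the flask's hub is back at x ≈ -107 and the look-alikes haven't moved. At 35° the wide rear of the gripper would come too low next to blue. An 8° tilt clears blue and orange (90 mm high) as well as the flask, so I'll use that.

```bash
sed -i 's/radians(35)/radians(8)/' h.py; python3 - <<'E'
from h import *
for a in [A(-175,62),A(-152,62),A(45,87)]: assert r.inverse_kinematics(a,OT) is not None
r.line_to(A(-178,100),OT,max_speed=100)
r.line_to(A(-172,63),max_speed=60)
f0=np.array(r.current_wrist_force()); print(r.current_t(),axz(),f0.round(2))
r.line_to(A(-156,63),max_speed=30)
r.line_to(A(-148,63),max_speed=18)
print(r.current_t(),axz(),np.round(np.array(r.current_wrist_force())-f0,2))
cv2.imwrite("pics/w6.png",r.camera("wrist"));im=r.camera("scene"); cv2.imwrite("pics/s6.png",cv2.resize(im[150:250,150:280],None,fx=6,fy=6,interpolation=cv2.INTER_CUBIC))
E
```

```text
16.8083 [-172.1   63.1] [ 0.42  0.17 -0.72]
18.0833 [-148.3   63.2] [-0.   -3.51  2.28]
```

View pics/s6.png

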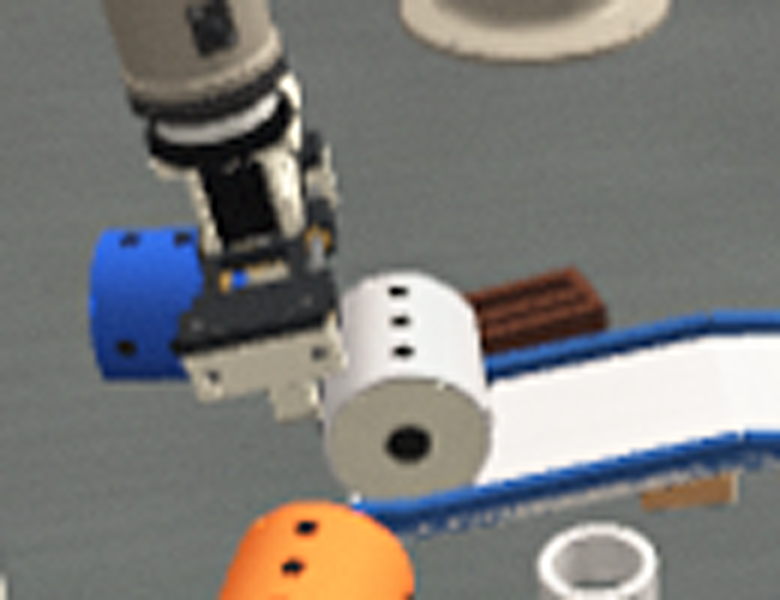

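View pics/w6.png

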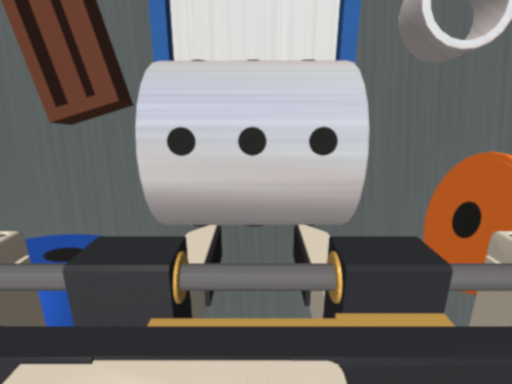

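```bash
python3 - <<'E'
from h import *
for x in (-130,-112):
    r.line_to(A(x,62),max_speed=24)
    print(r.current_t(),axz(),np.round(r.current_wrist_force(),2))
    if np.linalg.norm(r.current_wrist_force())>12: break
cv2.imwrite("pics/w7.png",r.camera("wrist"));im=r.camera("scene"); cv2.imwrite("pics/s7.png",cv2.resize(im[150:250,150:280],None,fx=6,fy=6,interpolation=cv2.INTER_CUBIC))
E
```

```text
19.0833 [-129.5   61.6] [-0.06 -0.97 -0.33]
19.9833 [-111.7   61.8] [ 1.15 -1.02 -0.66]
```

View pics/s7.png

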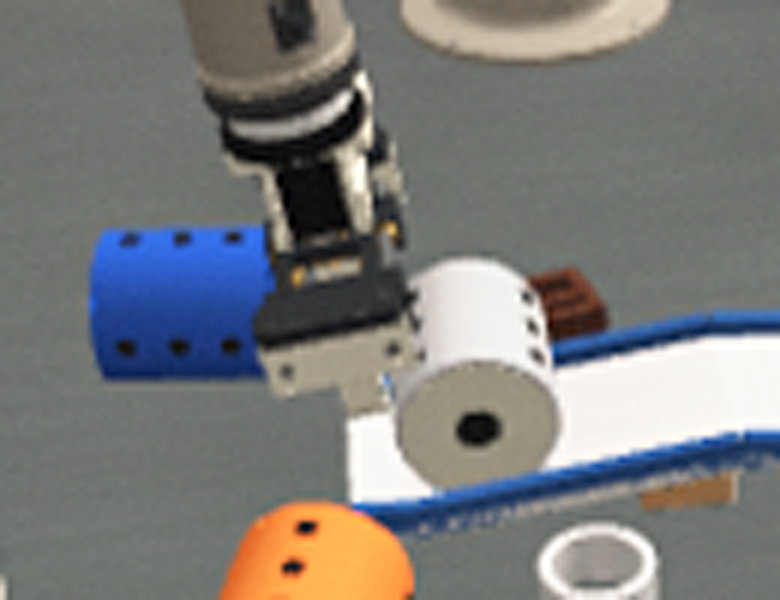

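View pics/w7.png

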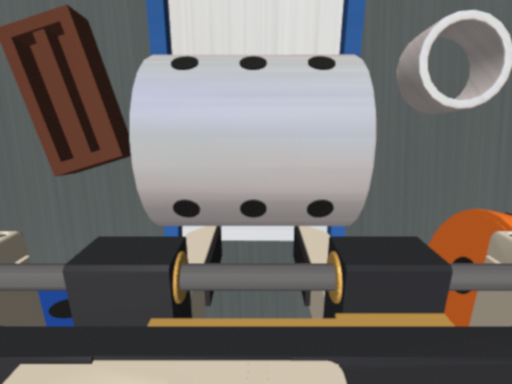

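The flask is rolling squarely on the fingertips at about 1 N. Carrying on to just short of the crest.

```bash
python3 - <<'E'
from h import *
for x in (-60,-10,14):
    r.line_to(A(x,62+(x+112)*.1405),max_speed=26)
    print(r.current_t(),axz(),np.round(r.current_wrist_force(),2))
    if np.linalg.norm(r.current_wrist_force())>10: break
cv2.imwrite("pics/w8.png",r.camera("wrist"));im=r.camera("scene"); cv2.imwrite("pics/s8.png",cv2.resize(im[140:250,180:330],None,fx=5.2,fy=5.2,interpolation=cv2.INTER_CUBIC))
E
```

```text
22.25 [-60.1  69.3] [-0.4  -2.84  1.94]
24.3417 [-10.1  76.3] [-0.32 -2.58  1.62]
25.425 [14.1 79.5] [-1.05 -0.91 -0.43]
```

View pics/s8.png

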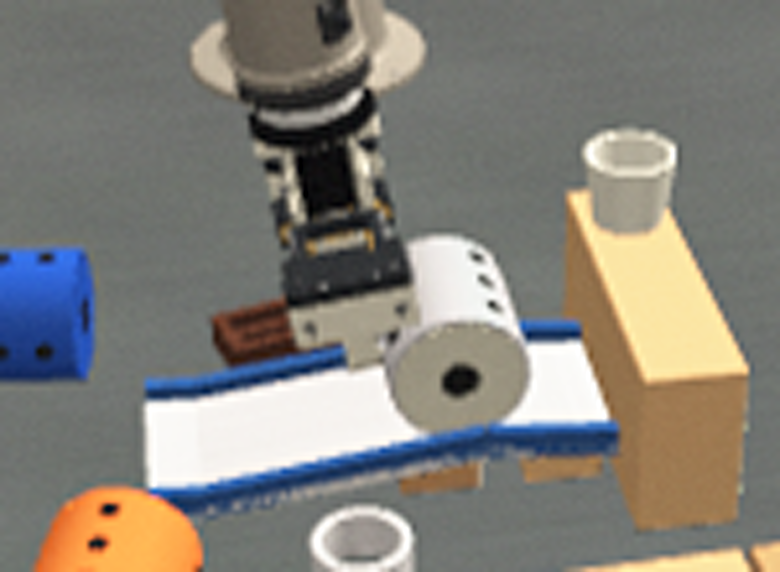

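View pics/w8.png

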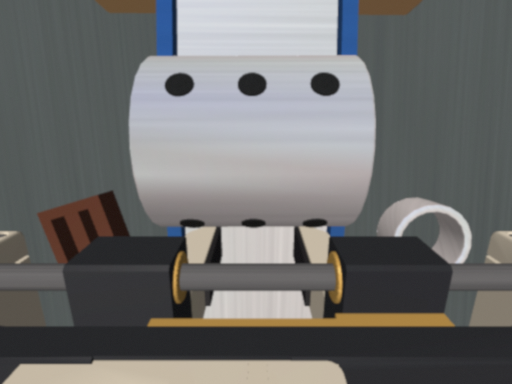

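The flask is just short of the crest and still on the fingers. Now slowly over the top.

```bash
python3 - <<'E'
from h import *
r.line_to(A(26,81),max_speed=14)
print(r.current_t(),axz(),np.round(r.current_wrist_force(),2))
r.line_to(A(44,81.5),max_speed=13)
print(r.current_t(),axz(),np.round(r.current_wrist_force(),2))
cv2.imwrite("pics/w9.png",r.camera("wrist"));im=r.camera("scene"); cv2.imwrite("pics/s9.png",cv2.resize(im[140:250,180:330],None,fx=5.2,fy=5.2,interpolation=cv2.INTER_CUBIC))
E
```

```text
26.5333 [26.3 80.8] [ 0.01 -0.21 -0.04]
28.0667 [43.9 81.5] [-0.39 -0.28  0.37]
```

View pics/s9.png

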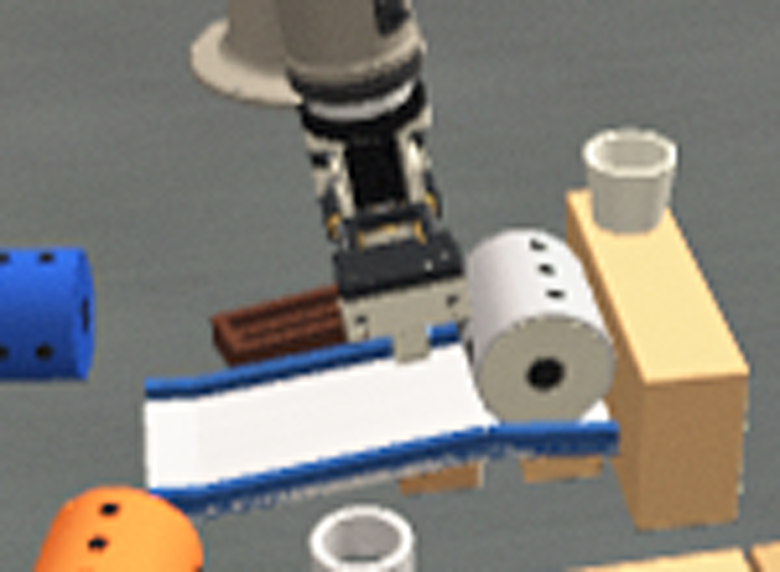

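View pics/w9.png

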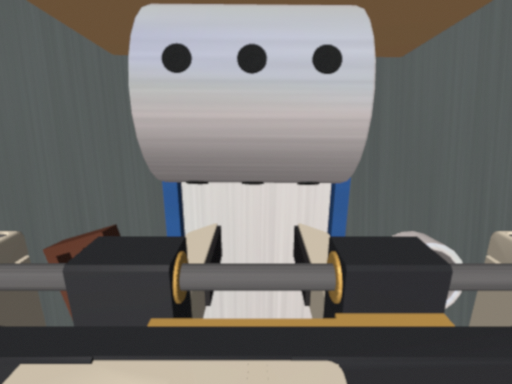

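The flask has left the fingers and is at the brick, hub at about scene (285,212). Moving the hand clear, then checking where it lies.

```bash
python3 - <<'E'
from h import *
r.line_to(A(10,90),max_speed=100)
r.line_to(A(-20,230),max_speed=150)
for n in ("scene","side"):
    im=r.camera(n); cv2.imwrite(f"pics/{n}F.png",im)
cv2.imwrite("pics/s10.png",cv2.resize(cv2.imread("pics/sceneF.png")[140:260,150:330],None,fx=4.4,fy=4.4,interpolation=cv2.INTER_CUBIC))
for x in (105,109,113): print(x,proj("scene",w(Q,[x,-48,79])).round(1))
r.wait(0.4); a=r.camera("scene").astype(int); print("diff",np.abs(a-cv2.imread("pics/sceneF.png").astype(int))[180:240,260:310].max())
M=np.linalg.inv(np.array(r.camera_params("scene")["camera_from_world"]))
for k in ("flask","crucible","ingot_mould","mould_ring"):
    for o in r.boxes_of(k,"scene")[:3]: print(k,(M@np.r_[o["position"],1])[:3].round(),round(o["confidence"],2))
print(r.current_t(),r.current_wrist_force())
E
```

```text
105 [[282.2 211.2]]
109 [[283.4 211.1]]
113 [[284.6 211. ]]
diff 8
flask [649.  56. 103.] 0.94
flask [ 495. -267.   66.] 0.67
flask [653.  15.  31.] 0.67
crucible [555. 141. 146.] 0.72
ingot_mould [474. -77.  20.] 0.71
ingot_mould [737. -70.  20.] 0.44
mould_ring [741. -68.  19.] 0.73
mould_ring [651. 502.  18.] 0.54
30.525 [-0.40729531  0.16781212 -0.53435515]
```

View pics/s10.png

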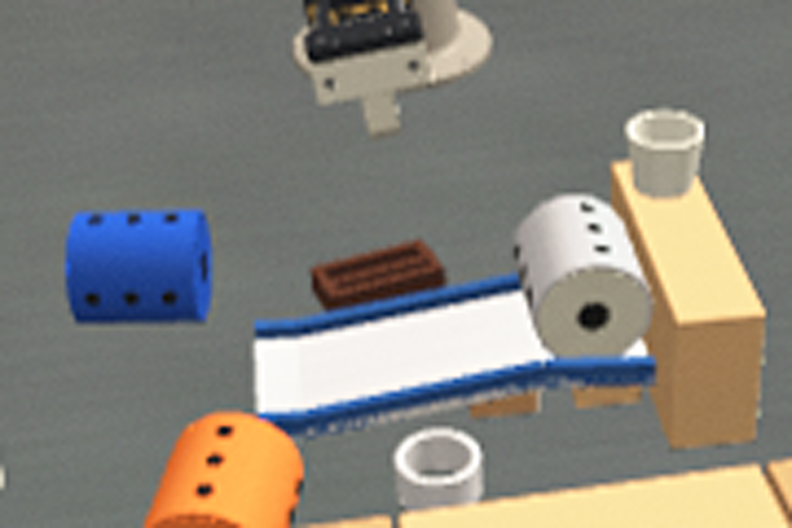

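View pics/sideF.png

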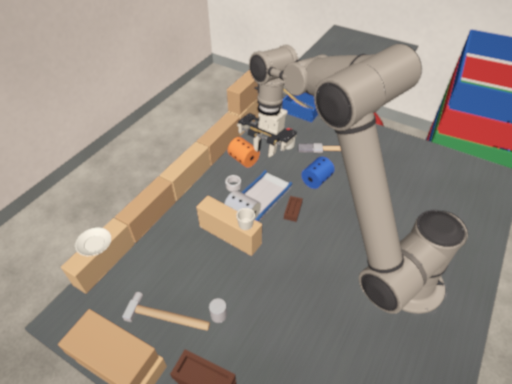

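```bash
python3 - <<'E'
import cv2,numpy as np
a=cv2.imread("pics/scene0.png").astype(int);b=cv2.imread("pics/sceneF.png").astype(int)
for n,(x0,y0,x1,y1) in dict(blue=(160,184,200,216),orange=(180,232,220,264),ring=(238,236,262,254),crucible=(290,163,312,178),mould=(232,194,252,208)).items():
    d=np.abs(a-b)[y0:y1,x0:x1].max(2); print(n,d.max(),d.mean().round(1))
from plant import r
r.job_done()
E
```

```text
blue 10 2.7
orange 116 4.1
ring 9 2.6
crucible 7 2.7
mould 8 3.0
the job is handed in; nothing more can be done
```

```bash
python3 - <<'E'
import cv2,numpy as np
a=cv2.imread("pics/scene0.png").astype(int);b=cv2.imread("pics/sceneF.png").astype(int)
d=np.abs(a-b)[232:264,180:220].max(2); ys,xs=np.where(d>20); print(len(ys),xs.min()+180,xs.max()+180,ys.min()+232,ys.max()+232)
E
```

```text
24 208 219 232 233
```

The flask was pushed up the ramp by the fingertips and over the crest, and now rests against the brick. The hand is clear and the job was handed in at about 31 s, inside the 42 s limit.

**First try:** The first push went wrong. The fingertips sit about 25 mm short of the nominal TCP, so they caught the flask too high and wedged on it. The wrist force read about 23 N upward and 15 N against the push. By then the flask had moved about 12 mm, and I backed off slowly while it settled back into the dip.

**Second try:** With the hand tilted 8° and pushing near the flask's mid-height, it rolled up at about 25 mm/s with forces of about 1–4 N. I slowed to about 13 mm/s at the crest, and from there it rolled the last stretch to the brick by itself.

**Last checks:**
- **Flask:** its hub shows at scene (285,212), against (284.6,211) expected at home. It did not move over the 0.4 s between two pictures.
- **Other things:** in the scene picture, the blue and orange look-alikes, mould ring, ingot mould and crucible match the first picture. The one difference near orange is 24 pixels at rows 232–233, where the flask first stood.
- **Not compared closely:** I only saw the flux jar, hammer, brush and small flask in the pictures; the hand did not work near them.
- **Networks:** the detector's flask position agreed. It also gave a few weaker false hits, such as a "flask" on the ramp and a second "mould ring", which I set aside.

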